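# Tag the carousel and hold the orange jar at the front

### The arm

A 6-joint arm with a two-finger parallel gripper is mounted at the origin on the work surface. World frame = base frame: x ahead of the robot, y to its left, z up, the work surface at z = 0. Lengths are in mm, angles in rad, forces in N, time in s.
With the tool pointing down it reaches from about 350 to 875 mm from the base axis. Payload 4.2 kg.
Tool frame: the origin (TCP) lies between the finger pads; the fingertips stand 25 mm ahead of it and the grasp point (between the pads) lies 6 mm ahead of it; z points along the fingers, y is the line along which they close (so a half turn about z gives the same grasp; the last joint's range is limited). The gripper opens to 85 mm and grips with 20 to 120 N. Pads are 22 mm wide; open, the fingers measure 114 mm over their backs; the gripper's body (76 mm by 85 mm) begins 54 mm behind the grasp point. The pads swing forward as they close: fully open they stand 13 mm farther back than shut.
Start: joints at [1.527, 0.385, 0.008, 0, -1.194, -0.259], TCP at [186.339, 596.554, 256.312] pointing down, gripper open.
Joint ranges: [-3.14, 3.14], [-1.21, 2.06], [-1.07, 1.41], [-3.16, 2.05], [-2.99, -0.16], [-3.1, 3.1]. Speed limits (rad/s): [2.79, 2.79, 3.14, 3.14, 3.14, 3.14].

### API

Orientations are given as a unit quaternion [x, y, z, w].
In Python, from bench import arm gives the robot as it stands.
- The arm moves only by the shell command python3 -m pendant 'ROWS'. ROWS is JSON, a list of rows, each a list of 7 numbers: the shift along the tool's x, y, z in m, then the turn, a rotation vector about the tool's x, y, z in degrees, then the finger opening in m, from 0 to 0.0854. In form: [[x, y, z, wx, wy, wz, fingers], ...]. A call has 1 to 12 rows; each row shifts and turns the commanded pose from where the row before left it, along the tool's axes as they then stand; what a row does not reach is not made up. A row lasts 1/10 s, in which the tool goes at most 50 mm and 8.59 degrees, less where a joint would pass 70% of its speed; a pose out of reach is approached as far as the arm can. A call is refused whole if a number of a shift passes 0.05 or a number of a turn 8.59, either way. A call with a gripper value outside its range is refused whole. The fingers move at their own pace and stop on an object; the grip force is fixed at half the most. Time passes only in rows, so rows that do not move let the fingers close. It gives the time, the measured TCP pose, the force, the opening and the grip force at its end, in the units of the state.
- arm.read_state(): the state, without advancing time (a new reading comes with each control period).
- arm.get_image(name): name is "scene" or "top"; returns a dict with "image" (420x560x3 uint8, red, green, blue), "fx", "fy", "cx", "cy" (pixels), "k1" (the pictures are not rectified: a ray, as slopes to the right and down, at radius r is drawn at 1 + k1 r^2 times it, then the intrinsics apply), "xyz" and "rotation" of the camera in the world. Camera axes: x right, y down, z forward; pixel columns grow to the right and rows downward; lengths in mm; the calibration is good to about 2 mm. A picture is of the moment at which its call begins. There is no depth.
- arm.job_done(): hands the job in; it is judged then, once.
The state is a dict: "clock": time; "joints": joint angles; "joint_vel": joint speeds; "joint_efforts": joint torques, N m; "position": TCP position; "ee_rot": TCP orientation; "contact_force": force on the tool from outside, world axes, zero at the start; "wrist_torque": the same for the moment, N m; "gripper_width": finger opening in mm; "grasp_force": force on a finger pad.
Only numpy, scipy, OpenCV 4.12 (cv2) and the standard library are available. Lean on these libraries where they do the work, as an engineer would, in place of code of your own. Each camera call takes 0.05 s, during which the arm holds its last target. There are 200 camera calls.

### The job

Take the orange tag out of its stand and hang it by its hole on the peg at the front of the jar carousel, and let go of it. Then turn the carousel by its centre knob until the orange-lidded jar stands squarely at the front, right behind the peg post, and finish while still gripping the knob there, holding the turntable still with the tag hanging on the peg. Leave the other two tags in their stands and the other things on the bench where they are.

Things in the scene. Friction and masses are not known exactly. Their poses are not given: they have to be found in the camera images.
- carousel: Fixed base of the jar carousel: black disc 236 mm across; origin at its centre on the bench, z up the turning axis. Its -x axis points to the carousel's front, where a steel post (14 mm thick, 148 mm from the axis, top 116 mm high) carries a peg that points outwards.
- peg_mid (a point): Middle of the peg's centre line, 174 mm out from the carousel's axis and 120.5 mm high; axes as the carousel base. The peg is a round steel bar 8 mm thick pointing outwards along -x, rising 12 degrees from the post (115 mm high) to its tip (126 mm high, 200 mm from the axis, plus a 4 mm round end).
- front (a point): The point, 80 mm from the axis towards the front and 30 mm high, where the centre of a jar's underside is when that jar stands squarely at the front; axes as the carousel base.
- turntable: Cream turntable, 230 mm across, top 30 mm high, with six jars fixed on it 60 degrees apart (lid tops 105 mm high) and the centre knob. Origin on the axis at the bench, z up; its -x axis points to the orange jar. It turns either way with no stop within a whole turn of the front, lightly (0.03 N m of friction), and stays where it is left.
- orange_jar (a point): Centre of the underside of the marked jar, the only one with an orange lid and orange body (the others are clear with grey, blue or white lids): 52 mm across, 75 mm high, fixed on the turntable 80 mm from its axis. Axes as the turntable.
- knob (a point): Centre of the black round knob on top of the turntable's centre column, fixed to the turntable: 40 mm across, from 140 to 186 mm above the bench, this point at 163 mm; straight sided from 146 to 182 mm, fit to be gripped from above at any yaw. The column below it is 20 mm thick.
- orange_stand: Fixed stand that holds the orange tag upright at the start, 46 x 80 mm, one of three alike about 100 mm apart (70 mm at least): a cream slot 7.5 mm wide along its y axis, floor 10 mm and rim 40 mm above the bench. Origin at the centre of its underside.
- orange_tag: Loose orange plastic tag, an upright plate 5 mm thick (its x axis), 60 mm wide (y) and 100 mm high (z), about 60 g, both faces alike, with a 24 mm hole through its thickness. Starts upright in the slot of its stand, 10 mm above the bench. Origin at the middle of its lower edge.
- tag_hole (a point): Centre of the orange tag's hole, 60 mm above its lower edge and 40 mm below its upper edge; axes as the tag.
- blue_tag: Blue tag of the same shape in its own stand, to be left there. Origin at the middle of its lower edge.
- grey_tag: Grey tag of the same shape in its own stand, to be left there. Origin at the middle of its lower edge.
- tape: Bystander: yellow roll of tape lying flat, 90 mm across, 25 mm high; origin at the centre of its underside.
- screwdriver: Bystander: red-handled screwdriver lying on the bench along its x axis, handle to -x.
- oil: Bystander: white bottle with a red cap, 56 mm across, 140 mm high; origin at the centre of its underside.
- carton: Bystander: blue carton 90 x 130 x 60 mm; origin at the centre of its underside.
Mind the look-alikes: they are no part of the job. There is more than one size of the orange_tag; the one meant has the size given above.

How it is judged:
By the outcome, as a careful person would: the job done as asked, in the order asked, and still so for the second after the job is handed in, while the arm keeps its last pose, push and grip.
It also fails if it takes over 72 s, if anything falls off the work surface, if the arm or the gripper's body presses on something with over 40 N, if the wrist force passes 120 N, or if a joint passes its speed limit or range.

## Working session

There is one attempt and no reset: what is moved stays moved. The work goes in short steps, Python scripts to look and compute and a shell command to move; the robot and the scene stay as the last step left them, time stands still between calls to the robot, and variables do not carry over. Pictures are saved under pics/ and viewed, at most 12 in all, crops included, and the job is handed in when it is done.

```bash
mkdir -p pics; ls; python3 - <<'E'
from bench import arm
import cv2
for n in ("scene","top"):
    d=arm.get_image(n); cv2.imwrite(f"pics/{n}0.png",d["image"][:,:,::-1])
    print(n,{k:d[k] for k in d if k!="image"})
print(arm.read_state())
E
```

```text
pics
scene {'fx': 481.5870403562557, 'fy': 481.5870403562557, 'cx': 278.21920908633405, 'cy': 198.46289463812917, 'k1': -0.14580266635324882, 'xyz': array([1173.09647741, -716.47040022,  653.76333833]), 'rotation': array([ 0.80099583,  0.34667327, -0.19067175, -0.44929678])}
top {'fx': 494.2715230124684, 'fy': 494.2715230124684, 'cx': 276.4761963356542, 'cy': 208.56401416268918, 'k1': -0.17438196281187418, 'xyz': array([ 370.6505325 , -123.70968308, 1138.5456689 ]), 'rotation': array([ 0.71138071, -0.69654308,  0.06213605, -0.07003094])}
{'clock': 0.1, 'joints': array([ 1.52657735e+00,  3.85445871e-01,  6.74557125e-03, -4.34609677e-04,
       -1.19402862e+00, -2.58586174e-01]), 'joint_vel': array([-0.000476  , -0.0011538 ,  0.00189392,  0.00056764,  0.00011422,
        0.00154813]), 'joint_efforts': array([-5.89133742e-04, -3.93319166e+01,  1.88931119e+01,  4.19799954e+00,
       -2.57140353e-03,  8.34544636e-06]), 'position': array([186.22209494, 596.0986601 , 255.34477582]), 'ee_rot': array([ 9.88547934e-01, -1.50903965e-01, -9.74534572e-05,  9.82358597e-04]), 'contact_force': array([-0.28413557,  0.97979835, -0.86994909]), 'wrist_torque': array([-0.00633415, -0.07891098, -0.03856709]), 'grasp_force': 0.0, 'gripper_width': 85.64448867433741}
```

View pics/scene0.png

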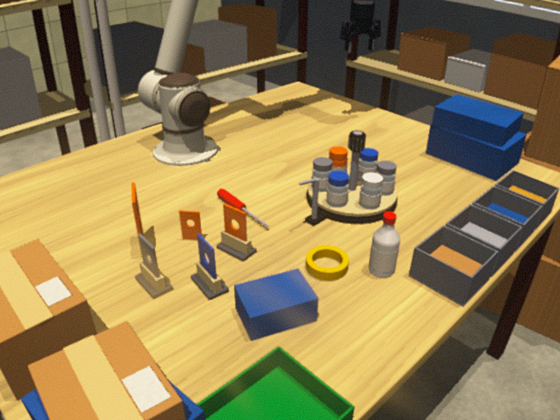

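View pics/top0.png

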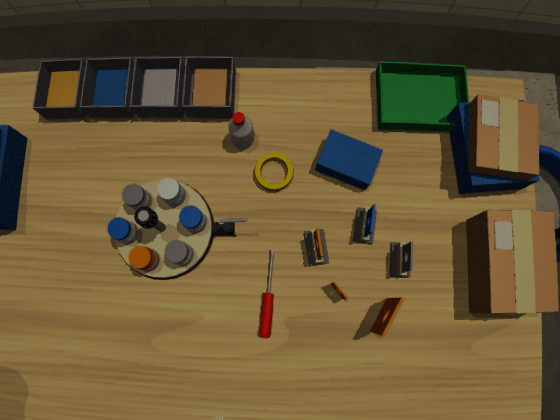

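The scene view shows the carousel at about (352,190), with the peg at (310,183) and the orange tag in its stand at (236,225). The top view shows the orange stand at (317,247), the carousel at (165,228) and the peg at (232,220). Next I'll look at enlarged crops of both.

```bash
cat > h.py <<'E'
import numpy as np, cv2
from scipy.spatial.transform import Rotation as R
from scipy.optimize import least_squares
from bench import arm
def proj(d,P):
    p=R.from_quat(d["rotation"]).inv().apply(np.atleast_2d(P)-d["xyz"]); s=p[:,:2]/p[:,2:]
    s=s*(1+d["k1"]*(s**2).sum(1,keepdims=True))
    return s*[d["fx"],d["fy"]]+[d["cx"],d["cy"]]
def atz(d,uv,z):
    """world xy where pixel ray meets height z"""
    return least_squares(lambda q:proj(d,[q[0],q[1],z])[0]-uv,[500,0]).x
def crop(d,u,v,w,h,k):
    return cv2.resize(np.ascontiguousarray(d["image"][v:v+h,u:u+w,::-1]),None,fx=k,fy=k,interpolation=cv2.INTER_CUBIC)
E
python3 - <<'E'
from h import *
s=arm.get_image("scene");t=arm.get_image("top")
a=crop(t,100,165,140,120,4)     # carousel top
b=crop(t,290,215,60,60,4)       # stand top
c=crop(s,290,125,120,100,4); e=crop(s,205,190,60,75,4)
im=np.zeros((600,800,3),np.uint8)
im[:480,:560]=a; im[:240,560:800]=b; cv2.imwrite("pics/cropT.png",im)
im=np.zeros((420,800,3),np.uint8); im[:400,:480]=c; im[:300,500:740]=e; cv2.imwrite("pics/cropS.png",im)
print(s["image"].mean(),t["image"].mean())
E
```

```text
121.56464285714286 80.87049744897959
```

View pics/cropT.png

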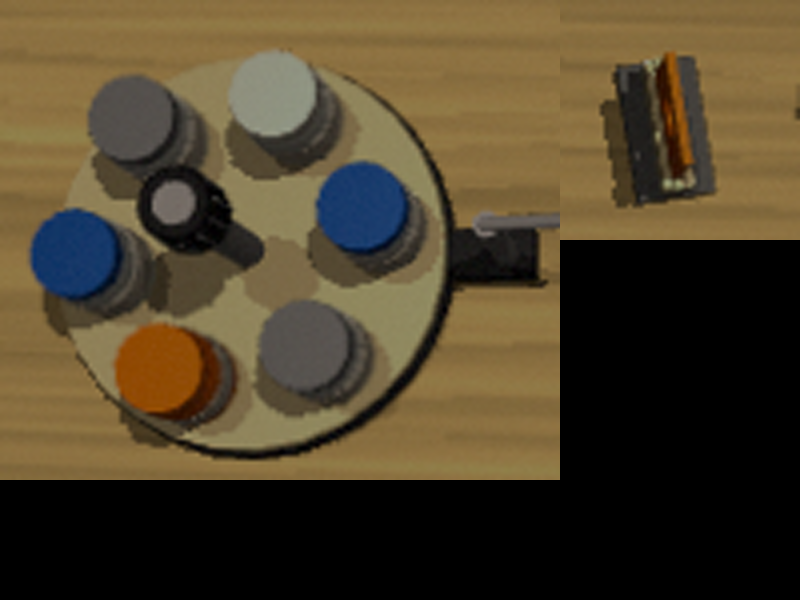

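View pics/cropS.png

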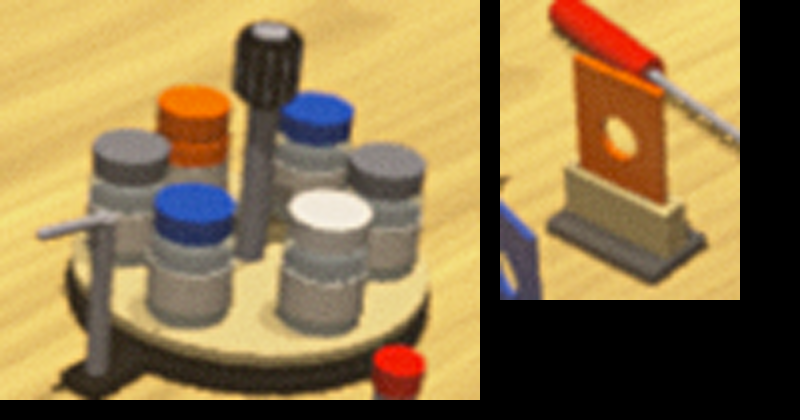

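```bash
cat >> h.py <<'E'
def px(pts,u,v,k=4): return (np.array(pts,float)+.5)/k-.5+[u,v]
E
python3 - <<'E'
from h import *
s=arm.get_image("scene");t=arm.get_image("top")
T=px([[160,369],[305,345],[362,207],[274,95],[133,118],[75,253],[174,202]],100,165)
S=px([[194,102],[131,146],[194,203],[330,208],[386,161],[317,109],[271,31]],290,125)
def model(q):
    x,y,a=q[:3]
    A=a+np.arange(6)*q[3]*np.pi/3
    P=[[x+80*np.cos(b),y+80*np.sin(b),105] for b in A]+[[x,y,186]]
    return np.array(P)
best=None
for sg in (1,-1):
  for a0 in np.arange(0,6.3,.7):
    f=lambda q:np.r_[proj(t,model([*q[:3],sg]))-T,proj(s,model([*q[:3],sg])) -S].ravel()
    r=least_squares(f,[370,230,a0])
    if best is None or r.cost<best[0].cost: best=(r,sg)
r,sg=best; print(r.x,np.degrees(r.x[2]),sg); print(r.fun.reshape(-1,2).round(1))
c=r.x[:2]
# front azimuth: peg
def pf(q):
    d=np.array([np.cos(q[0]),np.sin(q[0])])
    P=np.array([[*(c+202*d),126.5],[*(c+148*d),117]])
    return np.r_[proj(s,P)-px([[40,235],[103,218]],290,125),proj(t,P)-[[246.5,220],px([[484,222]],100,165)[0]]].ravel()
p=least_squares(pf,[-1.5]); print("front az",np.degrees(p.x),p.fun.round(1))
# tag: top corners & hole, scene near face (-n side), top view ridge
def tag(q):
    x,y,a=q; ey=np.array([np.cos(a),np.sin(a)]); n=np.array([ey[1],-ey[0]]) # n toward -y for a~0
    m=lambda w,th,z:[*(np.array([x,y])+w*ey+th*n),z]
    return np.r_[proj(s,[m(-30,2.5,110),m(30,2.5,110),m(30,2.5,40),m(0,2.5,70)])-px([[75,61],[164,97],[166,200],[120,138]],205,190),
      proj(t,[m(30,0,110),m(-30,0,110)])-px([[112,54],[131,166]],290,215)].ravel()
g=least_squares(tag,[400,-100,0]); print("tag",g.x,np.degrees(g.x[2]),g.fun.reshape(-1,2).round(1))
for n,uv,z in (("screw",(270,252),5),("tape",(274,171),25),("oilcap",(238,118),140),("blue",(370,215),110)): print(n,atz(t,uv,z))
E
```

```text
[531.94801867 153.28936714   2.80105039] 160.48836572770367 1
[[-0.5 -0.4]
 [-0.2 -0.1]
 [-0.2 -0.4]
 [-0.2 -0.6]
 [-0.6 -0.4]
 [-0.6 -0.2]
 [ 0.2  0.2]
 [-0.3 -0.1]
 [-0.6  0.1]
 [-0.4  0. ]
 [-0.5  0.8]
 [-0.1  0. ]
 [-0.5 -0.1]
 [-0.7  0.8]]
front az [-88.26459182] [-0.6  0.4 -0.4  0.   0.1 -0.6  0.6  0.2]
tag [ 4.97653801e+02 -2.00305863e+02  2.07032328e-01] 11.86207862791747 [[-1.  -0.7]
 [-1.  -0.6]
 [-0.4  1. ]
 [-0.5  0.3]
 [-1.6 -0.9]
 [-0.7 -0.9]]
screw [483.27750072 -95.96297809]
tape [ 670.33530953 -101.16897398]
oilcap [755.88561019 -23.46439702]
blue [ 555.44528469 -308.80372172]
```

The carousel is at (532,153), its front at azimuth -88.3° and the orange jar at 160.5°. The orange tag is at (498,-200) with yaw 11.9°. First I turn the wrist -29° about tool z, then travel.

```bash
cat >> h.py <<'E'
def togo(xyz,az):
    """delta in tool axes (mm, deg) from measured pose to tool-down target, tool x at azimuth az"""
    st=arm.read_state(); r=R.from_quat(st["ee_rot"])
    t=R.from_euler('z',az,degrees=True)*R.from_euler('x',180,degrees=True)
    dz=(r.inv()*t)
    print("t",round(st["clock"],1),"pos",st["position"].round(1),"d turned-first",t.inv().apply(np.array(xyz)-st["position"]).round(1),"d now",r.inv().apply(np.array(xyz)-st["position"]).round(1),
     "turn",dz.as_rotvec(degrees=True).round(1),"j",np.degrees(st["joints"]).round(0),"F",st["contact_force"].round(1),"w",round(st["gripper_width"],1),"g",st["grasp_force"])
E
python3 -m pendant '[[0,0,0,0,0,-7.3,0.085],[0,0,0,0,0,-7.3,0.085],[0,0,0,0,0,-7.3,0.085],[0,0,0,0,0,-7.3,0.085],[0,0,0,0,0,0,0.085]]'
python3 -c "
from h import *
togo([497.7,-200.3,200],11.9)"
```

```text
clock: 0.8
position: [186.3, 596.5, 256.2]
ee_rot: [0.995, 0.103, -0.0, 0.0]
contact_force: [-0.1, -0.2, -0.7]
gripper_width: 84.7
grasp_force: 0.0
t 0.8 pos [186.3 596.5 256.2] d turned-first [140.4 843.9  56.2] d now [141.3 843.7  56.3] turn [ 0.   0.  -0.1] j [ 87.  22.   0.  -0. -68.  14.] F [-0.1 -0.2 -0.7] w 84.7 g 0.0
```

```bash
python3 -m pendant '[[0.008,0.047,0,0,0,0,0.085],[0.008,0.047,0,0,0,0,0.085],[0.008,0.047,0,0,0,0,0.085],[0.008,0.047,0,0,0,0,0.085],[0.008,0.047,0,0,0,0,0.085],[0.008,0.047,0,0,0,0,0.085],[0.008,0.047,0,0,0,0,0.085],[0.008,0.047,0,0,0,0,0.085],[0.008,0.047,0,0,0,0,0.085],[0,0,0,0,0,0,0.085]]'
python3 -c "
from h import *
togo([497.7,-200.3,200],11.9)"
```

```text
clock: 1.8
position: [344.1, 193.1, 256.4]
ee_rot: [0.995, 0.098, -0.0, 0.0]
contact_force: [0.2, 1.3, -0.5]
gripper_width: 84.6
grasp_force: 0.0
t 1.8 pos [344.1 193.1 256.4] d turned-first [ 69.2 416.6  56.4] d now [ 73.5 415.8  56.5] turn [ 0.   0.  -0.6] j [ 53.  -1. -29.  -0. -62.  48.] F [ 0.2  1.3 -0.5] w 84.6 g 0.0
```

```bash
python3 -m pendant '[[0.008,0.046,0,0,0,0,0.085],[0.008,0.046,0,0,0,0,0.085],[0.008,0.046,0,0,0,0,0.085],[0.008,0.046,0,0,0,0,0.085],[0.008,0.046,0,0,0,0,0.085],[0.008,0.046,0,0,0,0,0.085],[0.008,0.046,0,0,0,0,0.085],[0.008,0.046,0,0,0,0,0.085],[0.008,0.046,0.028,0,0,0,0.085],[0,0,0.028,0,0,0,0.085],[0,0,0,0,0,0,0.085],[0,0,0,0,0,0,0.085]]'
python3 -c "
from h import *
togo([497.7,-200.3,150],11.9)"
```

```text
clock: 3.0
position: [498.0, -189.2, 202.8]
ee_rot: [0.995, 0.103, -0.0, 0.0]
contact_force: [1.0, -0.6, -0.5]
gripper_width: 85.1
grasp_force: 0.0
t 3.0 pos [ 498.  -189.2  202.8] d turned-first [-2.6 10.8 52.8] d now [-2.5 10.8 52.8] turn [ 0.   0.1 -0.1] j [ -3.  16. -17.   0. -57. 105.] F [ 1.  -0.6 -0.5] w 85.1 g 0.0
```

```bash
python3 -m pendant '[[-0.0025,0.011,0.03,0,0,0,0.085],[0,0,0.03,0,0,0,0.06],[0,0,0.02,0,0,0,0.05],[0,0,0.015,0,0,0,0.04],[0,0,0,0,0,0,0.03],[0,0,0,0,0,0,0.03],[0,0,0,0,0,0,0.03]]'
python3 -c "
from h import *
togo([497.7,-200.3,108],11.9)
s=arm.get_image('scene');t=arm.get_image('top')
cv2.imwrite('pics/g1.png',np.hstack([crop(s,195,170,90,100,4),crop(t,275,200,90,100,4)]))"
```

```text
clock: 3.7
position: [499.0, -200.4, 109.7]
ee_rot: [0.995, 0.104, 0.002, 0.001]
contact_force: [0.2, -0.0, -1.0]
gripper_width: 29.8
grasp_force: 0.0
t 3.7 pos [ 499.  -200.4  109.7] d turned-first [-1.3 -0.4  1.7] d now [-1.3 -0.4  1.7] turn [ 0.1 -0.2  0. ] j [ -5.  22. -23.   0. -44. 106.] F [ 0.2 -0.  -1. ] w 29.8 g 0.0
```

View pics/g1.png

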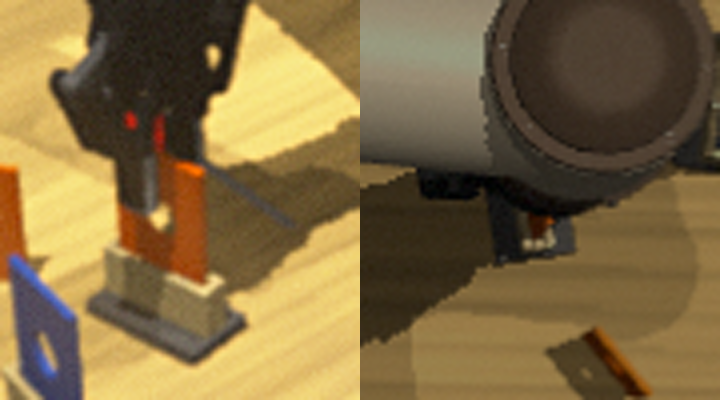

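The fingers straddle the tag, with the near one at crop (140,180) and the hole at (158,218) below it. I'll close the gripper.

```bash
python3 -m pendant '[[0,0,0.0015,0,0,0,0.02],[0,0,0,0,0,0,0.01],[0,0,0,0,0,0,0.0],[0,0,0,0,0,0,0],[0,0,0,0,0,0,0],[0,0,0,0,0,0,0],[0,0,0,0,0,0,0]]'
python3 -c "
from h import *
togo([497.7,-200.3,108],11.9)"
```

```text
clock: 4.5
position: [497.8, -200.9, 106.4]
ee_rot: [0.995, 0.103, 0.0, 0.0]
contact_force: [-0.1, -0.6, 2.5]
gripper_width: 4.1
grasp_force: 60.5
t 4.5 pos [ 497.8 -200.9  106.4] d turned-first [ 0.  -0.6 -1.6] d now [ 0.  -0.6 -1.6] turn [ 0. -0. -0.] j [ -5.  23. -23.   0. -44. 106.] F [-0.1 -0.6  2.5] w 4.1 g 60.502928495407104
```

Gripped, but the fingertips sit too near the hole. I'll regrip 7 mm higher so they clear the peg.

```bash
python3 -m pendant '[[0,0,0,0,0,0,0.03],[0,0,0,0,0,0,0.03],[0,0,0,0,0,0,0.03],[0,0,-0.007,0,0,0,0.02],[0,0,0,0,0,0,0.01],[0,0,0,0,0,0,0],[0,0,0,0,0,0,0],[0,0,0,0,0,0,0],[0,0,0,0,0,0,0]]'
python3 -c "
from h import *
togo([497.8,-200.9,113],11.9)"
python3 -m pendant '[[0,0,-0.02,0,0,0,0],[0,0,-0.03,0,0,0,0],[0,0,-0.03,0,0,0,0],[0,0,0,0,0,0,0],[0,0,0,0,0,0,0]]'
python3 -c "
from h import *
s=arm.get_image('scene')
cv2.imwrite('pics/g2.png',crop(s,180,110,130,140,4))
togo([0,0,0],1.74)"
```

```text
clock: 5.4
position: [498.3, -200.9, 113.9]
ee_rot: [0.995, 0.103, 0.001, 0.0]
contact_force: [1.1, 0.8, 6.0]
gripper_width: 3.6
grasp_force: 61.3
t 5.4 pos [ 498.3 -200.9  113.9] d turned-first [-0.5 -0.1  0.9] d now [-0.5 -0.1  0.9] turn [ 0.1 -0.1 -0. ] j [ -5.  22. -23.   0. -45. 106.] F [1.1 0.8 6. ] w 3.6 g 61.265584230422974
clock: 5.9
position: [497.1, -200.5, 192.9]
ee_rot: [0.995, 0.103, 0.0, -0.0]
contact_force: [-0.5, 0.6, -1.1]
gripper_width: 4.1
grasp_force: 60.5
t 6.0 pos [ 496.6 -200.5  192. ] d turned-first [-490.3 -215.4  192. ] d now [-444.7 -297.6  193.2] turn [-0.1  0.1 10.1] j [ -5.  17. -17.  -0. -56. 106.] F [ 0.2 -0.4 -0.1] w 3.1 g 60.46123266220093
```

View pics/g2.png

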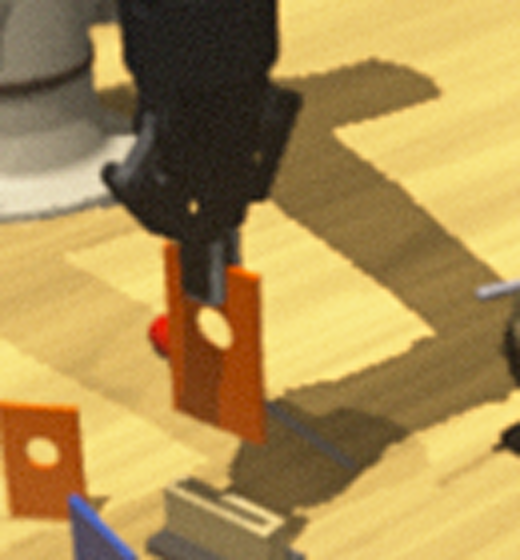

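The tag is clear of its stand, with the hole at crop (214,327), corners at (165,245), (262,275), (175,408) and (266,442). I'll fit its in-hand offset.

```bash
python3 - <<'E'
from h import *
s=arm.get_image("scene"); st=arm.read_state(); p=st["position"]
a=np.radians(11.9); ey=np.array([np.cos(a),np.sin(a),0]); n=np.array([ey[1],-ey[0],0]); z=np.array([0,0,1.])
uv=px([[167,246],[261,276],[175,407],[264,441],[214,327]],180,110)
def f(q):
    w,h,n0,t=q; c=p+w*ey+h*z+n0*n; u=np.cos(t)*ey+np.sin(t)*z; v=-np.sin(t)*ey+np.cos(t)*z
    P=[c-30*u+40*v,c+30*u+40*v,c-30*u-60*v,c+30*u-60*v,c]
    return np.r_[(proj(s,np.array(P)+2.5*n)-uv).ravel(),n0/2]
r=least_squares(f,[0,-43,0,0]); print(r.x,np.degrees(r.x[3]),r.fun.round(1))
# hole target outside peg tip: 225 from axis
c=np.array([532,153.3]);d=np.array([np.cos(np.radians(-88.26)),np.sin(np.radians(-88.26))])
for rad in (235,168): print(rad,c+rad*d)
togo([*(c+235*d),123+43.5],1.74)
E
```

```text
[ 3.42125501e+00 -3.94577479e+01 -2.54657798e-01 -9.07647321e-03] -0.5200436077322947 [-0.1 -1.  -0.3  0.1  0.1 -0.   0.   0.8  0.3  0.2 -0.1]
235 [539.13555439 -81.59164281]
168 [537.10116229 -14.62253614]
t 6.0 pos [ 496.5 -200.5  191.6] d turned-first [  46.3 -117.5   25.1] d now [  66.2 -107.6   25.1] turn [-0.1  0.2 10.1] j [ -5.  17. -17.  -0. -56. 106.] F [ 0.1  0.3 -0.1] w 3.3 g 60.46125769615173
```

```bash
python3 -m pendant '[[0,0,0,0,0,5.05,0],[0,0,0,0,0,5.05,0],[0.014,-0.039,0,0,0,0,0],[0.014,-0.039,0,0,0,0,0],[0.015,-0.039,0,0,0,0,0],[0,0,0.014,0,0,0,0],[0,0,0.013,0,0,0,0],[0,0,0,0,0,0,0],[0,0,0,0,0,0,0],[0,0,0,0,0,0,0]]'
python3 - <<'E'
from h import *
togo([536.1,-81.7,164.5],1.74)
s=arm.get_image("scene"); cv2.imwrite('pics/g3.png',crop(s,240,110,130,130,4))
E
```

```text
clock: 7.0
position: [537.2, -82.8, 166.3]
ee_rot: [1.0, 0.015, 0.0, 0.0]
contact_force: [0.4, -0.4, -0.1]
gripper_width: 3.8
grasp_force: 60.4
t 7.0 pos [537.2 -82.8 166.3] d turned-first [-1.  -1.1  1.8] d now [-1.  -1.1  1.8] turn [ 0. -0. -0.] j [  8.  19. -18.   0. -53.  83.] F [ 0.4 -0.4 -0.1] w 3.8 g 60.38846969604492
```

View pics/g3.png

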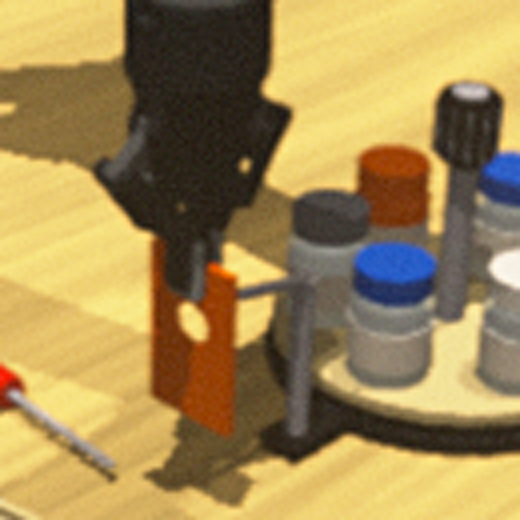

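The hole is at crop (194,322), just outside the peg tip, which is hidden behind the tag. I'll work out the miss distance.

```bash
python3 - <<'E'
from h import *
s=arm.get_image("scene"); p=arm.read_state()["position"]
a=np.radians(1.74); ey=np.array([np.cos(a),np.sin(a),0]); n=np.array([ey[1],-ey[0],0]); z=np.array([0,0,1.])
for name,pt in (("hole",[194,322]),("TL",[153,240]),("TR",[236,272]),("BL",[152,392]),("BR",[233,436])):
    uv=px([pt],240,110)[0]
    q=least_squares(lambda q:proj(s,p+q[0]*ey+q[1]*z+2.5*n)[0]-uv,[0,-40]).x
    print(name,q.round(1),(p+q[0]*ey+q[1]*z).round(1))
# peg points seen: junction with post and visible up to tag edge
c=np.array([532,153.3]);d=np.array([np.cos(np.radians(-88.26)),np.sin(np.radians(-88.26))])
for rad in (150,174,200): print(rad,proj(s,[[*(c+rad*d),120.5+(rad-174)*np.tan(np.radians(12))]]),c+rad*d)
E
```

```text
hole [  3.7 -40.4] [540.9 -82.7 126.2]
TL [-27.8  -2.4] [509.4 -83.7 164.2]
TR [32.9  2. ] [570.1 -81.8 168.6]
BL [-27.8 -99.5] [509.4 -83.7  67.1]
BR [ 34.6 -99.6] [571.8 -81.8  67. ]
150 [[314.42083747 180.06548074]] [536.55460918   3.36916416]
174 [[307.48081213 181.7580301 ]] [537.28334665 -20.61976957]
200 [[299.70146744 183.65600967]] [538.07281224 -46.60778112]
```

```bash
python3 -m pendant '[[-0.0025,0,0.001,0,0,0,0],[0,-0.012,0,0,0,0,0],[0,-0.012,0,0,0,0,0],[0,-0.01,0,0,0,0,0],[0,0,0,0,0,0,0]]'
python3 -m pendant '[[0,-0.01,0.001,0,0,0,0],[0,-0.01,0.001,0,0,0,0],[0,-0.01,0.001,0,0,0,0],[0,-0.002,0,0,0,0,0],[0,0,0,0,0,0,0]]'
python3 - <<'E'
from h import *
togo([537,-16.5,161],1.74)
s=arm.get_image("scene"); cv2.imwrite('pics/g4.png',crop(s,250,110,130,130,4))
E
```

```text
clock: 7.6
position: [533.5, -47.0, 165.3]
ee_rot: [1.0, 0.016, 0.0, -0.0]
contact_force: [0.4, 0.4, -0.7]
gripper_width: 3.7
grasp_force: 60.4
clock: 8.1
position: [532.5, -16.1, 162.1]
ee_rot: [1.0, 0.016, -0.0, 0.0]
contact_force: [-0.2, -0.7, -0.7]
gripper_width: 3.2
grasp_force: 60.4
t 8.1 pos [532.5 -16.1 162.1] d turned-first [4.5 0.5 1.1] d now [4.5 0.5 1.1] turn [0.  0.  0.1] j [ 16.  18. -20.   0. -52.  76.] F [-0.2 -0.7 -0.7] w 3.2 g 60.38673162460327
```

View pics/g4.png

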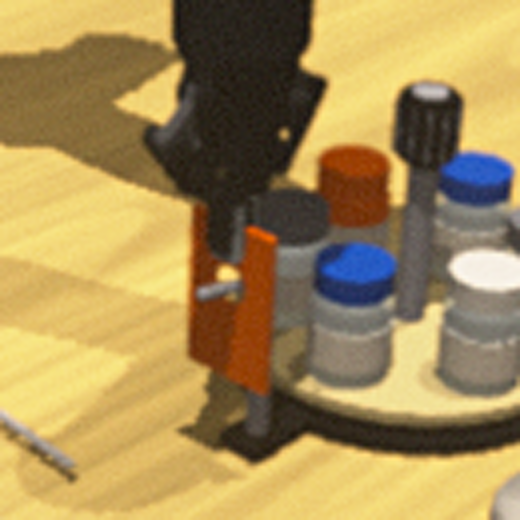

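The peg (tip at crop (203,293)) passes through the hole with no contact force. I'll lower until the hole seats on the peg.

```bash
python3 -m pendant '[[0.001,0,0.003,0,0,0,0],[0,0,0.003,0,0,0,0],[0,0,0.001,0,0,0,0],[0,0,0,0,0,0,0],[0,0,0,0,0,0,0]]'; python3 -m pendant '[[0,0,0.001,0,0,0,0],[0,0,0,0,0,0,0]]'; python3 -m pendant '[[0,0,0.001,0,0,0,0],[0,0,0,0,0,0,0]]'
```

```text
clock: 8.65
position: [534.7, -16.7, 156.2]
ee_rot: [1.0, 0.015, 0.002, -0.0]
contact_force: [0.4, -0.3, 5.4]
gripper_width: 3.7
grasp_force: 61.4
clock: 8.85
position: [534.8, -16.7, 155.9]
ee_rot: [1.0, 0.016, 0.002, 0.0]
contact_force: [-1.5, 0.8, 8.7]
gripper_width: 3.7
grasp_force: 62.0
clock: 9.05
position: [535.0, -16.7, 155.8]
ee_rot: [1.0, 0.016, 0.002, 0.0]
contact_force: [-1.7, 1.4, 13.3]
gripper_width: 3.7
grasp_force: 62.6
```

Seated: the upward force rose at z≈156. I'll relax 2 mm, open, and retreat straight up.

```bash
python3 -m pendant '[[0,0,-0.0015,0,0,0,0],[0,0,0,0,0,0,0.006],[0,0,0,0,0,0,0.012],[0,0,0,0,0,0,0.025],[0,0,0,0,0,0,0.035],[0,0,0,0,0,0,0.035],[0,0,0,0,0,0,0.035],[0,0,0,0,0,0,0.035]]'
python3 -m pendant '[[0,0,-0.005,0,0,0,0.035],[0,0,-0.01,0,0,0,0.035],[0,0,-0.02,0,0,0,0.035],[0,0,-0.04,0,0,0,0.05],[0,0,-0.04,0,0,0,0.06],[0,0,0,0,0,0,0.06],[0,0,0,0,0,0,0.06]]'
python3 - <<'E'
from h import *
togo([532,153.3,270],-40)
s=arm.get_image("scene"); t=arm.get_image("top"); cv2.imwrite('pics/g5.png',np.hstack([crop(s,270,90,95,130,4),crop(t,180,180,95,130,4)]))
E
```

```text
clock: 9.85
position: [533.4, -16.6, 154.5]
ee_rot: [1.0, 0.015, -0.0, 0.0]
contact_force: [-0.5, -0.1, 0.3]
gripper_width: 35.1
grasp_force: 0.0
clock: 10.55
position: [533.8, -16.4, 271.5]
ee_rot: [1.0, 0.015, 0.002, -0.001]
contact_force: [0.9, 0.1, -0.2]
gripper_width: 59.8
grasp_force: 0.0
t 10.6 pos [533.8 -16.4 271.5] d turned-first [-110.5 -128.9    1.5] d now [   3.4 -169.7    1.7] turn [-0.1 -0.2 41.7] j [ 16.  12. -11.  -0. -66.  76.] F [ 0.9  0.1 -0.2] w 59.8 g 0.0
```

View pics/g5.png

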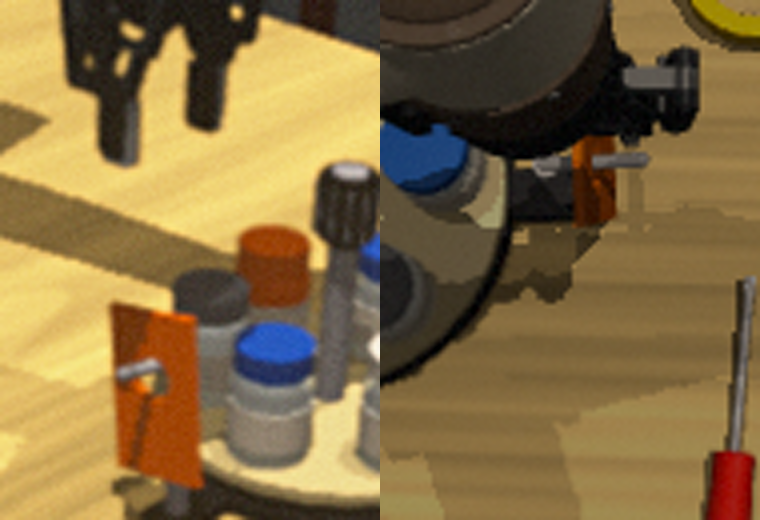

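The tag hangs on the peg at crop (155,375), and the gripper is clear. Next I move to above the knob and pre-turn the wrist.

```bash
python3 -m pendant '[[0.001,-0.042,0,0,0,0,0.07],[0.001,-0.042,0,0,0,0,0.07],[0.001,-0.043,0,0,0,0,0.07],[0,-0.043,0,0,0,0,0.07],[0,0,0,0,0,8.4,0.07],[0,0,0,0,0,8.4,0.07],[0,0,0,0,0,8.4,0.07],[0,0,0,0,0,8.4,0.07],[0,0,0,0,0,8.4,0.07],[0,0,0,0,0,0,0.07],[0,0,0,0,0,0,0.07]]'
python3 - <<'E'
from h import *
togo([532,153.3,173],-40)
E
```

```text
clock: 11.75
position: [530.9, 153.2, 268.6]
ee_rot: [0.939, -0.343, -0.001, 0.001]
contact_force: [-0.4, -1.1, 0.9]
gripper_width: 70.4
grasp_force: 0.0
t 11.8 pos [530.9 153.2 268.6] d turned-first [ 0.8 -0.7 95.6] d now [ 0.8 -0.9 95.6] turn [ 0.1  0.  -0.1] j [ 33.  15.  -9.  -0. -67.  17.] F [-0.4 -1.1  0.9] w 70.4 g 0.0
```

```bash
python3 -m pendant '[[0.001,-0.001,0.03,0,0,0,0.07],[0,0,0.03,0,0,0,0.07],[0,0,0.02,0,0,0,0.07],[0,0,0.015,0,0,0,0.06],[0,0,0,0,0,0,0.05],[0,0,0,0,0,0,0.045],[0,0,0,0,0,0,0.04],[0,0,0,0,0,0,0.03],[0,0,0,0,0,0,0.03],[0,0,0,0,0,0,0.03]]'
python3 - <<'E'
from h import *
togo([532,153.3,173],71.25)
E
```

```text
clock: 12.75
position: [533.3, 153.9, 175.8]
ee_rot: [0.939, -0.344, 0.001, -0.001]
contact_force: [0.6, 1.0, 3.3]
gripper_width: 38.6
grasp_force: 60.6
t 12.8 pos [533.3 153.9 175.8] d turned-first [-1.  -1.1  2.8] d now [-0.6  1.3  2.8] turn [  -0.    -0.2 -111.5] j [ 33.  19. -16.   0. -54.  17.] F [0.6 1.  3.3] w 38.6 g 60.62422290444374
```

```bash
python3 -m pendant '[[0,0,0,0,0,-2,0.03],[0,0,0,0,0,-4,0.03],[0,0,0,0,0,-6,0.03],[0,0,0,0,0,-6,0.03],[0,0,0,0,0,-6,0.03],[0,0,0,0,0,-6,0.03],[0,0,0,0,0,-6,0.03],[0,0,0,0,0,-6,0.03],[0,0,0,0,0,-6,0.03],[0,0,0,0,0,-4,0.03],[0,0,0,0,0,-2,0.03],[0,0,0,0,0,0,0.03]]'
python3 -m pendant '[[0,0,0,0,0,-2,0.03],[0,0,0,0,0,-4,0.03],[0,0,0,0,0,-6,0.03],[0,0,0,0,0,-6,0.03],[0,0,0,0,0,-6,0.03],[0,0,0,0,0,-6,0.03],[0,0,0,0,0,-6,0.03],[0,0,0,0,0,-6,0.03],[0,0,0,0,0,-6,0.03],[0,0,0,0,0,-4,0.03],[0,0,0,0,0,-2,0.03],[0,0,0,0,0,0,0.03]]'
python3 - <<'E'
from h import *
togo([532,153.3,173],71.25)
s=arm.get_image("scene"); t=arm.get_image("top"); cv2.imwrite('pics/g6.png',np.hstack([crop(s,285,120,120,110,3),crop(t,105,160,140,110,3)]))
E
```

```text
clock: 13.95
position: [533.6, 154.8, 175.8]
ee_rot: [0.993, 0.12, 0.002, -0.001]
contact_force: [-0.3, 4.3, 6.0]
gripper_width: 38.6
grasp_force: 60.9
clock: 15.15
position: [533.0, 155.5, 175.8]
ee_rot: [0.83, 0.558, 0.002, -0.001]
contact_force: [-3.8, 7.9, 6.3]
gripper_width: 38.1
grasp_force: 61.0
t 15.2 pos [533.  155.5 175.8] d turned-first [-2.4 -0.2  2.8] d now [-2.4 -0.1  2.8] turn [ 0.  -0.2 -3.5] j [ 33.  19. -16.  -0. -54. 125.] F [-3.8  7.9  6.3] w 38.1 g 61.02125443518162
```

View pics/g6.png

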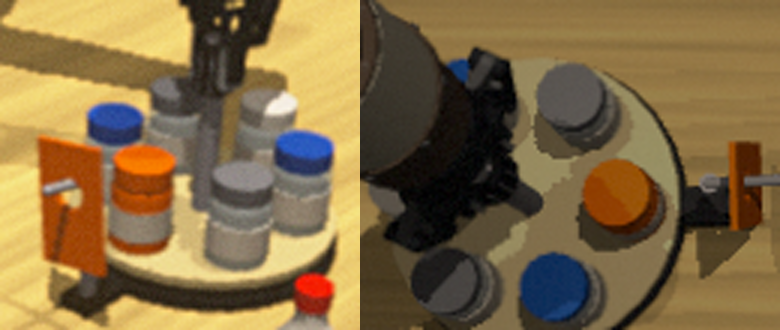

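The orange jar is nearly behind the peg post (top crop (617,195), post at (710,183)), and the tag is still hanging. I'll fit the remaining angle.

```bash
python3 - <<'E'
from h import *
s=arm.get_image("scene");t=arm.get_image("top")
T=px([[257,195],[212,98],[195,286]],105,160,3); S=px([[145,161],[241,182],[304,149],[116,120]],285,120,3)
def f(q):
    L=lambda k:[q[1]+80*np.cos(q[0]+k*np.pi/3),q[2]+80*np.sin(q[0]+k*np.pi/3),105]
    return np.r_[proj(t,[L(0),L(1),L(-1)])-T,proj(s,[L(0),L(1),L(2),L(-1)])-S].ravel()
r=least_squares(f,[-1.6,532,153]); print(np.degrees(r.x[0]),r.x[1:],r.fun.round(1))
r=least_squares(lambda a:f([a[0],532,153.3]),[-1.6]); print(np.degrees(r.x))
# orange lid by colour in top view, and post top / peg line measured sub-pixel
hsv=cv2.cvtColor(t["image"],cv2.COLOR_RGB2HSV)[160:270,105:232]
m=cv2.inRange(hsv,(5,200,150),(18,255,255)); n,_,st,ce=cv2.connectedComponentsWithStats(m); i=1+st[1:,4].argmax()
p=atz(t,ce[i]+[105,160],105); print("orange lid",p,st[i],np.degrees(np.arctan2(p[1]-153.3,p[0]-532)))
# peg az again: top-view post top and tip
q1=atz(t,px([[712-360,184]],105,160,3)[0],117); q2=atz(t,(247,220.3),126.5); print("post",q1,np.degrees(np.arctan2(q1[1]-153.3,q1[0]-532)),"tip",q2,np.degrees(np.arctan2(q2[1]-153.3,q2[0]-532)))
E
```

```text
-92.53162487312383 [533.19869508 152.13436334] [ 0.3 -0.9  0.3 -1.4 -0.6 -0.2 -1.3 -0.1 -0.2 -1.5 -0.1 -0.8 -0.5 -1.3]
[-92.06052628]
orange lid [535.83821135  68.14428495] [ 77  53  19  19 198] -87.4192622294479
post [535.1190573    3.71209999] -88.80549879286161 tip [536.16751956 -49.56027928] -88.8230929233405
```

```bash
python3 -m pendant '[[0,0,0,0,0,-1.7,0.03],[0,0,0,0,0,-1.7,0.03],[0,0,0,0,0,0,0.03],[0,0,0,0,0,0,0.03],[0,0,0,0,0,0,0.03]]'
python3 - <<'E'
from h import *
togo([532,153.3,173],71.25)
s=arm.get_image("scene"); t=arm.get_image("top"); cv2.imwrite('pics/g7.png',np.hstack([crop(s,285,140,100,90,4),crop(t,150,170,100,90,4)]))
E
```

```text
clock: 15.85
position: [532.9, 155.5, 175.8]
ee_rot: [0.813, 0.582, 0.002, -0.001]
contact_force: [-2.9, 8.3, 6.9]
gripper_width: 38.5
grasp_force: 61.0
t 15.8 pos [532.9 155.5 175.8] d turned-first [-2.3 -0.1  2.8] d now [-2.4 -0.1  2.8] turn [ 0.  -0.2 -0.1] j [ 33.  19. -16.  -0. -54. 128.] F [-2.9  8.3  6.9] w 38.5 g 61.03506127372384
```

View pics/g7.png

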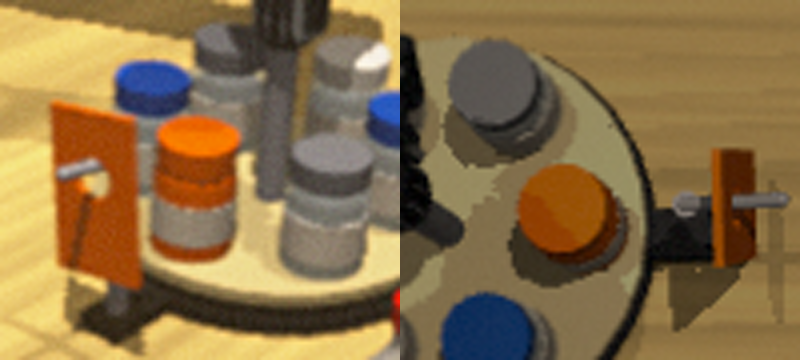

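The orange lid (top crop (562,208)) is lined up with the post (685,204), and the tag hangs. One last numeric check of the angle before handing in.

```bash
python3 - <<'E'
from h import *
s=arm.get_image("scene");t=arm.get_image("top")
T=px([[162,208],[94,82],[88,337]],150,170); S=px([[199,136],[331,162],[153,86]],285,140)
def f(q):
    L=lambda k:[q[1]+80*np.cos(q[0]+k*np.pi/3),q[2]+80*np.sin(q[0]+k*np.pi/3),105]
    P=[L(0),L(1),L(-1)]
    return np.r_[proj(t,P)-T,proj(s,P)-S].ravel()
r=least_squares(f,[-1.6,532,153]); print(np.degrees(r.x[0]),r.x[1:],r.fun.round(1))
r=least_squares(lambda a:f([a[0],532,153.3]),[-1.6]); print(np.degrees(r.x))
p=least_squares(lambda q:proj(t,[[532+202*np.cos(q[0]),153.3+202*np.sin(q[0]),126.5],[532+148*np.cos(q[0]),153.3+148*np.sin(q[0]),117]]).ravel()-px([[385,198],[285,204]],150,170).ravel(),[-1.5]); print("front",np.degrees(p.x),p.fun)
E
```

```text
-88.28484508782299 [533.24993586 152.55947534] [ 0.5 -0.7  0.1 -0.6 -0.3 -0.5 -0.6  0.4 -0.1 -1.6 -0.4 -1.8]
[-87.72035846]
front [-88.25244283] [ 0.69807201  0.21958493  0.36868728 -0.29648381]
```

Aligned within about half a degree, so I'm handing it in.

```bash
python3 -c "
from bench import arm
print(arm.job_done())"
```

```text
the job is handed in; nothing more can be done
None
```

The orange tag hangs on the peg, the orange jar is at the front to within about half a degree by the camera fit, and the gripper is still holding the knob; I handed the job in at about 16 s, and no verdict came back.

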